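Run a stuck connector-test carriage home to its hidden stop and lock it

ROBOT

A 6-joint arm with a two-finger parallel gripper is mounted at the origin on the work surface. World frame = base frame: x ahead of the robot, y to its left, z up, the work surface at z = 0. Lengths are in m, angles in rad, forces in N, time in s.
With the tool pointing down it reaches from about 0.4 to 0.825 m from the base axis. Payload 7 kg.
Tool frame: the origin (TCP) lies midway between the tips of the shut fingers; the grasp point (between the pads) lies hold_point_z behind it (hold_point_z is the distance from the TCP to the grasp point, in m); z points along the fingers, y is the line along which they close (so a half turn about z gives the same grasp; the last joint's range is limited). The gripper opens to 88 mm and grips with 3 to 60 N. Pads are 19 mm wide; open, the fingers measure 130 mm over their backs; the gripper's body (78 mm by 193 mm) begins 47 mm behind the grasp point.
Start: joints at [-0.939, 0.359, 0.012, 0, -1.224, -0.288], TCP at [0.227, -0.635, 0.227] pointing down, gripper open.
Joint ranges: [-3.07, 3.07], [-1.43, 2.12], [-1.02, 1.25], [-3.03, 1.67], [-3.05, -0], [-3.03, 3.03]. Speed limits (rad/s): [2.39, 2.39, 3.01, 3.14, 3.14, 3.14].

INTERFACE

Orientations are given as [roll, pitch, yaw] about the fixed x, y, z axes, in that order (R = Rz(yaw) Ry(pitch) Rx(roll)).
In Python, from station import * gives the robot as it stands.
- The arm moves only by the tool apply_moves, never from a script. Its argument "steps" is a list of rows, each an object with "translation": the shift along the world's x, y, z scaled (see below), a list of three; "rotation": the turn, a rotation vector about the world's x, y, z scaled (see below), a list of three. A call has exactly 10 rows; each row is the pose to reach, as a shift and turn from the pose commanded when the call began; what a row does not reach only later rows make up. The controller multiplies each number of a shift by 250 mm and each number of a turn by 30 degrees. A row lasts 1/12 s, in which the tool goes at most 41.7 mm and 7.16 degrees, less where a joint would pass 70% of its speed; a pose out of reach is approached as far as the arm can. A call with a number of a shift or a turn outside -1 to 1 is refused whole. A call with a gripper value outside its range is refused whole. "jaw" is the closure, from -1 (fully open) to 1 (shut), so that 0 is half open, set as the call begins (left out, the last holds). The fingers move at their own pace and stop on an object; "newtons" is the grip in N (left out, the last holds). Time passes only in rows, so rows that repeat a pose let the fingers close, or fill a call up. It gives the time, the measured TCP pose, the force, the opening and the grip force at its end, in the units of the state.
- get_state(): the state, without advancing time (a new reading comes with each control period).
- grab_frame(name): name is "side" or "top"; returns the picture (400x640x3 uint8, blue, green, red); there is no depth.
- camera_model(name): a dict with "fx", "fy", "cx", "cy" (pixels), "xyz" and "rotation" of the camera in the world. Camera axes: x right, y down, z forward; pixel columns grow to the right and rows downward; lengths in m; the calibration is good to about 2 mm. A picture is of the moment at which its call begins. camera_model takes no time and is no camera call.
- job_done(): hands the job in; it is judged then, once.
The state is a dict: "t": time; "q": joint angles; "qd": joint speeds; "joint_efforts": joint torques, N m; "eef_pos": TCP position; "ee_rot": TCP orientation; "force": force on the tool from outside, world axes, zero at the start; "moment": the same for the moment, N m; "width": finger opening in m; "gripper_force": force on a finger pad.
Only numpy, scipy, OpenCV 4.12 (cv2) and the standard library are available. Lean on these libraries where they do the work, as an engineer would, in place of code of your own. Each camera call takes 0.05 s, during which the arm holds its last target. There are 200 camera calls.

TASK

Close the connector test fixture: pull its black index knob up and keep it up while you push the steel carriage along its rail towards the grey housing, past the catch it is stuck on and on until it meets the end stop hidden in the housing. Let the knob go there so that it springs right down again and locks the carriage. Do not slam the carriage along, and leave the other things on the bench where they are.

Things in the scene. Friction and masses are not known exactly. Their poses are not given: they have to be found in the camera images.
- fixture: Test fixture bolted to the bench: aluminium plate 255 x 100 mm, 18 mm high, with a flat grey plastic housing (81 mm wide, top 44 mm high, two small pins 10 mm higher) at one end. Origin: on the bench, under the knob's start place. x axis = the rail, +x is the way to push, to the housing. The plate spans x -45 to +210 mm, the housing +103 to +208 mm. Yaw varies from about +45 to +130 degrees.
- carriage (a joint): Travel of the steel carriage along the rail, m; 0 at the start, grows towards the housing. With the knob up it is stuck on a sprung catch: 10 to 20 N to start it, free within the first 12 mm, then it runs with 2 to 5 N and stays where left. The end stop, unseen, is set anew each time, at 50 to 85 mm of travel; a clear rise of force after 15 mm of travel is that stop.
- index_knob (a joint): Lift of the spring index knob, m: 0 down and locked, 0.015 fully up. A spring pulls it down (5 N at 0, 9 N at the top). Its pin is clear of the plate from 0.008 up: lift 10 to 13 mm. Let go midway, it rests on the plate at 0.008. At the stop it drops to 0 into a pocket with 3.5 mm to spare on the near side, so let go on the stop or at most 3 mm short of it.
- knob_grip (a point): Grip point on the upright axis of the black cylindrical index knob (diameter 26 mm, 28 mm high; bottom 50, top 78 mm above the bench when down), 10 mm below its top. The knob stands mid-carriage above a collar 34 mm wide, top 42 mm above the bench, and moves with carriage and lift. Grip it from above, in any yaw; nothing within 100 mm is higher than 55 mm.
- nose (a point): Middle of the front face of the carriage's nose, 110 mm ahead of the knob's axis, 27 mm above the bench, already inside the housing. The steel carriage: slab 80 x 70 mm, top 36 mm above the bench, with a white connector 12 x 50 mm across its rear (top 44 mm) and a 40 mm wide nose in front that runs into the housing.
- tape_roll: Bystander: roll of orange tape lying flat, 96 mm across, 18 mm high; origin under its centre.
- screwdriver: Bystander: screwdriver about 200 mm long, lying along its x axis.
- plug: Bystander: loose white plug 45 x 24 mm, 22 mm high; origin under its centre.
- red_bin: Bystander: open red bin 200 x 140 mm, 70 mm high; origin under its centre.

How it is judged:
By the outcome, as a careful person would: the job done as asked, in the order asked, and still so for the second after the job is handed in, with the robot touching nothing.
It also fails if it takes over 38 s, if anything falls off the work surface, if the arm or the gripper's body presses on something with over 40 N, if the wrist force passes 120 N, or if a joint passes its speed limit or range.

## Working session

There is one attempt and no reset: what is moved stays moved. The work goes in short steps, Python scripts to look and compute and a tool call to move; the robot and the scene stay as the last step left them, time stands still between calls to the robot, and variables do not carry over. Pictures are saved under pics/ and viewed, at most 10 in all, crops included, and the job is handed in when it is done.

Besides the shell and the picture viewer there is one more tool, called after "Emit:" as name(argument=value, ...) on one line, values as JSON. apply_moves: Moves the arm, as the interface text tells. Shifts and turns lie within -1 to 1; 1 stands for 250 mm of shift or 30 degrees of turn. Its arguments: {"type":"object","properties":{"steps":{"type":"array"},"jaw":{"type":"number"},"newtons":{"type":"number"}},"required":["steps"]}

```bash
mkdir -p pics; python3 - <<'E'
from station import *
import cv2
for n in("top","side"):
    cv2.imwrite(f"pics/{n}0.png",grab_frame(n)); print(n,camera_model(n))
print(get_state())
E
```

```text
top {'fx': 491.32448097667367, 'fy': 491.32448097667367, 'cx': 315.18566356033585, 'cy': 198.8498180008716, 'xyz': array([ 0.41342435, -0.01778964,  1.57818273]), 'rotation': array([-3.05890530e+00, -1.33502997e-03, -1.58305780e+00])}
side {'fx': 397.0907719749492, 'fy': 397.0907719749492, 'cx': 329.5385450191375, 'cy': 198.70943712702876, 'xyz': array([0.29400662, 0.70957314, 0.76486831]), 'rotation': array([-2.33266586e+00, -1.17810406e-03, -2.81347933e+00])}
{'t': 0.1, 'q': array([-9.38890636e-01,  3.59290694e-01,  1.11771839e-02, -3.05857632e-04,
       -1.22410286e+00, -2.88106931e-01]), 'qd': array([ 0.00191852, -0.00110136,  0.00146532,  0.00126194,  0.00137369,
        0.00162344]), 'joint_efforts': array([-2.85123708e-03, -5.84160697e+01,  2.93749827e+01,  7.01538920e+00,
        1.02008818e-02, -7.15970668e-05]), 'eef_pos': array([ 0.22735668, -0.63510506,  0.22574437]), 'ee_rot': array([ 3.14014943e+00, -1.27829733e-04, -2.79789793e+00]), 'force': array([-0.66299889, -0.05624947, -0.09692802]), 'moment': array([-1.67852178e-02,  5.33428088e-02,  7.08104202e-05]), 'gripper_force': 0.0, 'width': 0.0875941166902794}
```

View pics/top0.png

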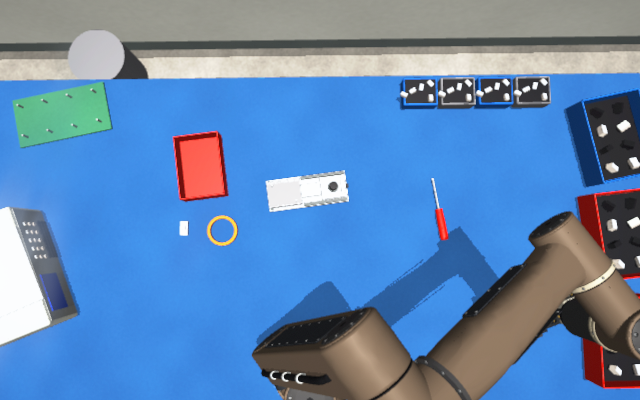

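View pics/side0.png

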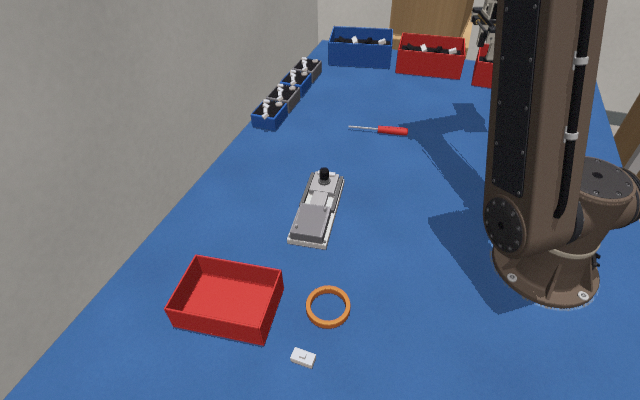

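The knob is near (333,187) in the top view and (324,173) in the side view, with the housing to the left in the top view. I'll enlarge both.

```bash
cat > h.py <<'E'
from station import *
import numpy as np, cv2
from scipy.spatial.transform import Rotation as R
def ray(n,u,v):
    c=camera_model(n); d=R.from_euler('xyz',c['rotation']).as_matrix()@[(u-c['cx'])/c['fx'],(v-c['cy'])/c['fy'],1]
    return np.array(c['xyz']),d
def at(n,u,v,z):
    o,d=ray(n,u,v); return o+d*(z-o[2])/d[2]
E
python3 - <<'E'
import cv2, numpy as np
a=cv2.imread('pics/top0.png')[160:220,260:360]; b=cv2.imread('pics/side0.png')[155:255,280:360]
cv2.imwrite('pics/tc.png',cv2.resize(a,None,fx=8,fy=8,interpolation=2))
cv2.imwrite('pics/sc.png',cv2.resize(b,None,fx=6,fy=6,interpolation=2))
E
```

```text
(no output)
```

View pics/tc.png

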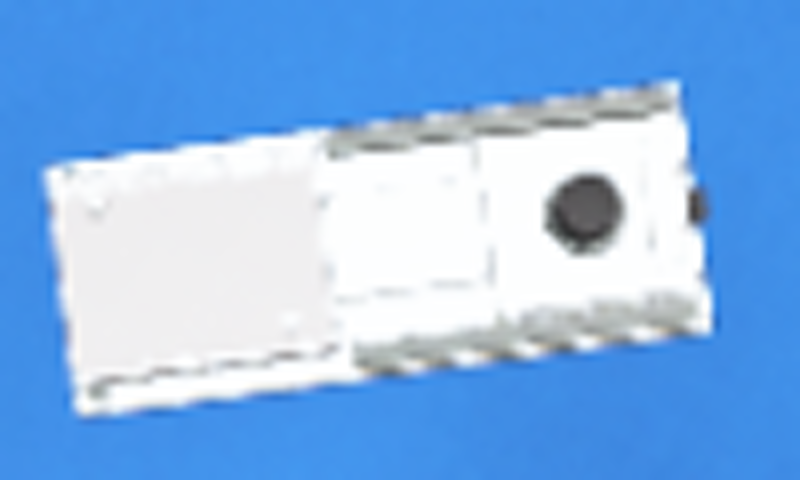

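View pics/sc.png

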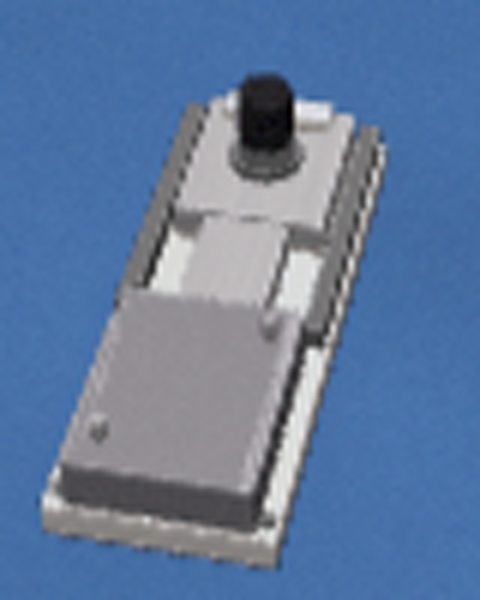

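The top crop shows the plate corners at (45,168), (80,415), (680,85) and (710,330), and the knob top at (588,206). In the side crop the knob top is at about (268,87).

```bash
python3 - <<'E'
from h import *
T=lambda x,y:((x+.5)/8-.5+260,(y+.5)/8-.5+160)
S=lambda x,y:((x+.5)/6-.5+280,(y+.5)/6-.5+155)
P=[at('top',*T(*p),.018) for p in[(45,168),(80,415),(710,330),(680,85)]]
P=np.array(P);print(P)
f=(P[0]+P[1])/2; r=(P[2]+P[3])/2; d=f-r
L=np.linalg.norm(d);yaw=np.arctan2(d[1],d[0]);print('len',L,'yaw',np.degrees(yaw))
w=P[0]-P[1];w2=P[3]-P[2];print(np.linalg.norm(w),np.degrees(np.arctan2(w[1],w[0]))+90,np.linalg.norm(w2),np.degrees(np.arctan2(w2[1],w2[0]))+90)
for a,b in((0,3),(1,2)):
  e=P[a]-P[b];print('edge',np.degrees(np.arctan2(e[1],e[0])))
m=(f+r)/2; print('origin from plate',m-82.5e-3*d/L)
print('knob top',at('top',*T(588,206),.078),'side',at('side',*S(268,87),.078))
# side plate corners: far-end left-bottom front corners (top edge)
for p in[(45,498),(280,530),(383,150)]: print('side pl',at('side',*S(*p),.018))
s=get_state();print(s['q'],np.degrees(s['ee_rot']))
E
```

```text
[[ 0.60327096  0.13759443  0.018     ]
 [ 0.50430077  0.12406948  0.018     ]
 [ 0.53513593 -0.12690153  0.018     ]
 [ 0.6336355  -0.11664737  0.018     ]]
len 0.25445303094887795 yaw 96.90695574445185
0.099890057882802 97.78165380053238 0.0990318820601914 95.9432839214727
edge 96.81067423254333
edge 97.00445209675848
origin from plate [ 0.57900702 -0.07737252  0.018     ]
knob top [ 0.57876531 -0.07672353  0.078     ] side [ 0.5764607  -0.07805285  0.078     ]
side pl [0.5998781  0.13383599 0.018     ]
side pl [0.5026939  0.11871034 0.018     ]
side pl [ 0.53339646 -0.11997094  0.018     ]
[-9.38890636e-01  3.59290694e-01  1.11771839e-02 -3.05857632e-04
 -1.22410286e+00 -2.88106931e-01] [ 1.79917310e+02 -7.32410421e-03 -1.60307743e+02]
```

Emit:
apply_moves(steps=[{"translation":[0.06,0.1,0],"rotation":[0,0,-0.04]},{"translation":[0.13,0.2,0],"rotation":[0,0,-0.09]},{"translation":[0.19,0.3,0],"rotation":[0,0,-0.13]},{"translation":[0.25,0.4,0],"rotation":[0,0,-0.18]},{"translation":[0.31,0.5,0],"rotation":[0,0,-0.22]},{"translation":[0.38,0.6,0],"rotation":[0,0,-0.26]},{"translation":[0.44,0.7,0],"rotation":[0,0,-0.31]},{"translation":[0.5,0.8,0],"rotation":[0,0,-0.35]},{"translation":[0.57,0.9,0],"rotation":[0,0,-0.4]},{"translation":[0.63,1.0,0],"rotation":[0,0,-0.44]}], jaw=-1)

```text
t: 0.93
eef_pos: [0.3856, -0.3841, 0.2263]
ee_rot: [3.141, -0.0, -3.03]
force: [0.8, 0.0, -0.5]
width: 0.0874
gripper_force: 0.0
```

Emit:
apply_moves(steps=[{"translation":[0.06,0.1,0],"rotation":[0,0,0]},{"translation":[0.13,0.2,0],"rotation":[0,0,0]},{"translation":[0.19,0.3,0],"rotation":[0,0,0]},{"translation":[0.25,0.4,0],"rotation":[0,0,0]},{"translation":[0.31,0.5,0],"rotation":[0,0,0]},{"translation":[0.38,0.6,0],"rotation":[0,0,0]},{"translation":[0.44,0.7,0],"rotation":[0,0,0]},{"translation":[0.5,0.8,0],"rotation":[0,0,0]},{"translation":[0.57,0.9,0],"rotation":[0,0,0]},{"translation":[0.63,1.0,0],"rotation":[0,0,0]}])

```text
t: 1.77
eef_pos: [0.5431, -0.134, 0.2264]
ee_rot: [3.142, -0.0, -3.028]
force: [1.7, -0.2, 0.3]
width: 0.0877
gripper_force: 0.0
```

```bash
python3 - <<'E'
import station; from station import *
print([k for k in dir(station) if k[0]!='_'])
try: print(hold_point_z)
except Exception as e: print(e)
s=get_state();print(s['t'],s['eef_pos'],np.degrees(s['ee_rot']) if 'np' in globals() else s['ee_rot'],s['q'],s['force'])
E
ls -a . | head -30
```

```text
['Unreachable', 'camera_model', 'get_state', 'grab_frame', 'hold_point_z', 'job_done']
0.0188
1.7667 [ 0.54307433 -0.13404167  0.22636047] [ 3.14153128e+00 -2.84474346e-04 -3.02802017e+00] [ 1.07959334e-01  1.69575194e-01 -2.46460318e-01 -6.53430522e-05
 -1.15504563e+00 -1.56515679e+00] [ 1.6628412  -0.16597779  0.32850639]
.
..
h.py
pics
```

Emit:
apply_moves(steps=[{"translation":[0.05,0.08,-0.02],"rotation":[0,0,0]},{"translation":[0.1,0.16,-0.06],"rotation":[0,0,0]},{"translation":[0.14,0.22,-0.13],"rotation":[0,0,0]},{"translation":[0.14,0.228,-0.22],"rotation":[0,0,0]},{"translation":[0.14,0.228,-0.32],"rotation":[0,0,0]},{"translation":[0.14,0.228,-0.42],"rotation":[0,0,0]},{"translation":[0.14,0.228,-0.5],"rotation":[0,0,0]},{"translation":[0.14,0.228,-0.54],"rotation":[0,0,0]},{"translation":[0.14,0.228,-0.54],"rotation":[0,0,0]},{"translation":[0.14,0.228,-0.54],"rotation":[0,0,0]}])

```text
t: 2.6
eef_pos: [0.5776, -0.0786, 0.0917]
ee_rot: [-3.141, -0.001, -3.028]
force: [0.1, -0.6, 1.2]
width: 0.0875
gripper_force: 0.0
```

```bash
python3 - <<'E'
from h import *
a=grab_frame('side');s=get_state();print(s['t'],s['eef_pos'],s['force'])
cv2.imwrite('pics/s1.png',cv2.resize(a[120:220,270:390],None,fx=6,fy=6,interpolation=2))
E
```

```text
2.65 [ 0.57823414 -0.0785524   0.09255233] [0.09960631 0.52894751 0.66744164]
```

View pics/s1.png

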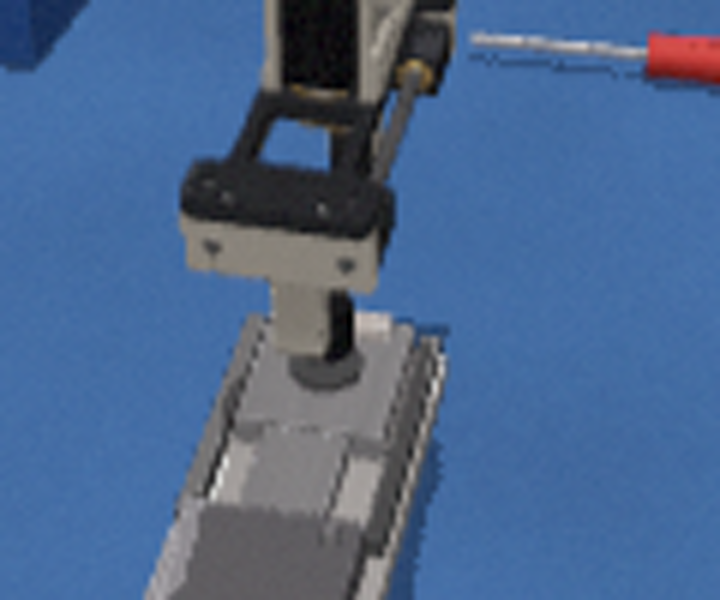

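The gripper is lined up over the knob, with the front finger just ahead of it at (301,350) in the crop. I'll go down and close lightly.

Emit:
apply_moves(steps=[{"translation":[0,0.004,-0.03],"rotation":[0,0,0]},{"translation":[-0.002,0.004,-0.06],"rotation":[0,0,0]},{"translation":[-0.004,0.004,-0.09],"rotation":[0,0,0]},{"translation":[-0.004,0.004,-0.12],"rotation":[0,0,0]},{"translation":[-0.004,0.004,-0.15],"rotation":[0,0,0]},{"translation":[-0.004,0.004,-0.168],"rotation":[0,0,0]},{"translation":[-0.004,0.004,-0.168],"rotation":[0,0,0]},{"translation":[-0.004,0.004,-0.168],"rotation":[0,0,0]},{"translation":[-0.004,0.004,-0.168],"rotation":[0,0,0]},{"translation":[-0.004,0.004,-0.168],"rotation":[0,0,0]}])

```text
t: 3.48
eef_pos: [0.5768, -0.0775, 0.0499]
ee_rot: [-3.142, 0.001, -3.028]
force: [-0.2, 0.4, 0.6]
width: 0.0873
gripper_force: 0.0
```

Emit:
apply_moves(steps=[{"translation":[0,0,0],"rotation":[0,0,0]},{"translation":[0,0,0],"rotation":[0,0,0]},{"translation":[0,0,0],"rotation":[0,0,0]},{"translation":[0,0,0],"rotation":[0,0,0]},{"translation":[0,0,0],"rotation":[0,0,0]},{"translation":[0,0,0],"rotation":[0,0,0]},{"translation":[0,0,0],"rotation":[0,0,0]},{"translation":[0,0,0],"rotation":[0,0,0]},{"translation":[0,0,0],"rotation":[0,0,0]},{"translation":[0,0,0],"rotation":[0,0,0]}], jaw=1, newtons=15)

```text
t: 4.32
eef_pos: [0.5765, -0.0775, 0.0495]
ee_rot: [3.142, -0.0, -3.028]
force: [-0.1, -0.1, -0.2]
width: 0.0267
gripper_force: 0.7
```

Emit:
apply_moves(steps=[{"translation":[0,0,0],"rotation":[0,0,0]},{"translation":[0,0,0],"rotation":[0,0,0]},{"translation":[0,0,0],"rotation":[0,0,0]},{"translation":[0,0,0],"rotation":[0,0,0]},{"translation":[0,0,0],"rotation":[0,0,0]},{"translation":[0,0,0],"rotation":[0,0,0]},{"translation":[0,0,0],"rotation":[0,0,0]},{"translation":[0,0,0],"rotation":[0,0,0]},{"translation":[0,0,0],"rotation":[0,0,0]},{"translation":[0,0,0],"rotation":[0,0,0]}], jaw=1, newtons=45)

```text
t: 5.15
eef_pos: [0.5765, -0.0775, 0.0495]
ee_rot: [-3.142, -0.0, -3.028]
force: [-1.4, -0.6, 1.0]
width: 0.0251
gripper_force: 45.0
```

Emit:
apply_moves(steps=[{"translation":[0,0,0.006],"rotation":[0,0,0]},{"translation":[0,0,0.012],"rotation":[0,0,0]},{"translation":[0,0,0.018],"rotation":[0,0,0]},{"translation":[0,0,0.024],"rotation":[0,0,0]},{"translation":[0,0,0.03],"rotation":[0,0,0]},{"translation":[0,0,0.036],"rotation":[0,0,0]},{"translation":[0,0,0.042],"rotation":[0,0,0]},{"translation":[0,0,0.046],"rotation":[0,0,0]},{"translation":[0,0,0.046],"rotation":[0,0,0]},{"translation":[0,0,0.046],"rotation":[0,0,0]}])

```text
t: 5.98
eef_pos: [0.5764, -0.0775, 0.061]
ee_rot: [3.142, -0.0, -3.028]
force: [3.7, -2.9, -8.6]
width: 0.0251
gripper_force: 45.0
```

Emit:
apply_moves(steps=[{"translation":[-0.0006,0.005,0],"rotation":[0,0,0]},{"translation":[-0.0012,0.01,0],"rotation":[0,0,0]},{"translation":[-0.0018,0.015,0],"rotation":[0,0,0]},{"translation":[-0.0024,0.02,0],"rotation":[0,0,0]},{"translation":[-0.003,0.025,0],"rotation":[0,0,0]},{"translation":[-0.0036,0.03,0],"rotation":[0,0,0]},{"translation":[-0.0042,0.035,0],"rotation":[0,0,0]},{"translation":[-0.0048,0.04,0],"rotation":[0,0,0]},{"translation":[-0.0054,0.045,0],"rotation":[0,0,0]},{"translation":[-0.006,0.05,0],"rotation":[0,0,0]}])

```text
t: 6.82
eef_pos: [0.5749, -0.0652, 0.061]
ee_rot: [-3.141, -0.0, -3.028]
force: [3.1, -2.6, -8.5]
width: 0.0249
gripper_force: 45.0
```

Emit:
apply_moves(steps=[{"translation":[-0.0016,0.013,0],"rotation":[0,0,0]},{"translation":[-0.0031,0.026,0],"rotation":[0,0,0]},{"translation":[-0.0047,0.039,0],"rotation":[0,0,0]},{"translation":[-0.0063,0.052,0],"rotation":[0,0,0]},{"translation":[-0.0078,0.065,0],"rotation":[0,0,0]},{"translation":[-0.0094,0.078,0],"rotation":[0,0,0]},{"translation":[-0.011,0.091,0],"rotation":[0,0,0]},{"translation":[-0.0126,0.104,0],"rotation":[0,0,0]},{"translation":[-0.0141,0.117,0],"rotation":[0,0,0]},{"translation":[-0.0157,0.13,0],"rotation":[0,0,0]}])

```text
t: 7.65
eef_pos: [0.5708, -0.0322, 0.061]
ee_rot: [-3.142, -0.0, -3.028]
force: [2.6, -3.0, -8.4]
width: 0.0255
gripper_force: 45.0
```

Emit:
apply_moves(steps=[{"translation":[-0.0002,0.0016,0],"rotation":[0,0,0]},{"translation":[-0.0004,0.0032,0],"rotation":[0,0,0]},{"translation":[-0.0006,0.0048,0],"rotation":[0,0,0]},{"translation":[-0.0008,0.0064,0],"rotation":[0,0,0]},{"translation":[-0.001,0.008,0],"rotation":[0,0,0]},{"translation":[-0.0012,0.0096,0],"rotation":[0,0,0]},{"translation":[-0.0014,0.0112,0],"rotation":[0,0,0]},{"translation":[-0.0016,0.0128,0],"rotation":[0,0,0]},{"translation":[-0.0018,0.0144,0],"rotation":[0,0,0]},{"translation":[-0.002,0.016,0],"rotation":[0,0,0]}])

```text
t: 8.48
eef_pos: [0.5704, -0.0285, 0.061]
ee_rot: [-3.142, -0.0, -3.028]
force: [1.2, -3.4, -8.7]
width: 0.025
gripper_force: 45.0
```

Emit:
apply_moves(steps=[{"translation":[-0.0002,0.0016,0],"rotation":[0,0,0]},{"translation":[-0.0004,0.0032,0],"rotation":[0,0,0]},{"translation":[-0.0006,0.0048,0],"rotation":[0,0,0]},{"translation":[-0.0008,0.0064,0],"rotation":[0,0,0]},{"translation":[-0.001,0.008,0],"rotation":[0,0,0]},{"translation":[-0.0012,0.0096,0],"rotation":[0,0,0]},{"translation":[-0.0014,0.0112,0],"rotation":[0,0,0]},{"translation":[-0.0016,0.0128,0],"rotation":[0,0,0]},{"translation":[-0.0018,0.0144,0],"rotation":[0,0,0]},{"translation":[-0.002,0.016,0],"rotation":[0,0,0]}])

```text
t: 9.32
eef_pos: [0.5702, -0.0273, 0.0614]
ee_rot: [-3.138, -0.001, -3.028]
force: [5.5, -21.8, -8.4]
width: 0.0253
gripper_force: 45.0
```

The force rose to 22 N at about 50.5 mm of travel, so this is the end stop. I'll ease the push while staying on the stop, then let go.

Emit:
apply_moves(steps=[{"translation":[0.0002,-0.002,0],"rotation":[0,0,0]},{"translation":[0.0005,-0.004,0],"rotation":[0,0,0]},{"translation":[0.0007,-0.006,0],"rotation":[0,0,0]},{"translation":[0.0007,-0.006,0],"rotation":[0,0,0]},{"translation":[0.0007,-0.006,0],"rotation":[0,0,0]},{"translation":[0.0007,-0.006,0],"rotation":[0,0,0]},{"translation":[0.0007,-0.006,0],"rotation":[0,0,0]},{"translation":[0.0007,-0.006,0],"rotation":[0,0,0]},{"translation":[0.0007,-0.006,0],"rotation":[0,0,0]},{"translation":[0.0007,-0.006,0],"rotation":[0,0,0]}])

```text
t: 10.15
eef_pos: [0.5703, -0.0275, 0.0612]
ee_rot: [-3.14, -0.001, -3.028]
force: [2.6, -11.3, -8.5]
width: 0.025
gripper_force: 45.0
```

Emit:
apply_moves(steps=[{"translation":[0,0,0],"rotation":[0,0,0]},{"translation":[0,0,0],"rotation":[0,0,0]},{"translation":[0,0,0],"rotation":[0,0,0]},{"translation":[0,0,0],"rotation":[0,0,0]},{"translation":[0,0,0],"rotation":[0,0,0]},{"translation":[0,0,0],"rotation":[0,0,0]},{"translation":[0,0,0],"rotation":[0,0,0]},{"translation":[0,0,0],"rotation":[0,0,0]},{"translation":[0,0,0],"rotation":[0,0,0]},{"translation":[0,0,0],"rotation":[0,0,0]}], jaw=-1)

```text
t: 10.98
eef_pos: [0.5703, -0.026, 0.0611]
ee_rot: [-3.142, -0.0, -3.028]
force: [0.7, 0.6, -0.7]
width: 0.0847
gripper_force: 0.0
```

Emit:
apply_moves(steps=[{"translation":[0,0,0.03],"rotation":[0,0,0]},{"translation":[0,0,0.08],"rotation":[0,0,0]},{"translation":[0,0,0.15],"rotation":[0,0,0]},{"translation":[0,0,0.25],"rotation":[0,0,0]},{"translation":[0,0,0.35],"rotation":[0,0,0]},{"translation":[0,0,0.45],"rotation":[0,0,0]},{"translation":[0,0,0.5],"rotation":[0,0,0]},{"translation":[0,0,0.55],"rotation":[0,0,0]},{"translation":[0,0,0.57],"rotation":[0,0,0]},{"translation":[0,0,0.57],"rotation":[0,0,0]}])

```text
t: 11.82
eef_pos: [0.5709, -0.0259, 0.2053]
ee_rot: [3.141, 0.003, -3.028]
force: [-0.4, 0.1, -0.1]
width: 0.0872
gripper_force: 0.0
```

```bash
python3 - <<'E'
from h import *
a=grab_frame('side');s=get_state();print(s['t'],s['eef_pos'],s['force'],s['width'])
cv2.imwrite('pics/s2.png',cv2.resize(a[155:255,280:360],None,fx=6,fy=6,interpolation=2))
k=np.array([.578,-.0775])+.0505*np.array([-.12,.993])
c=camera_model('side');M=R.from_euler('xyz',c['rotation']).as_matrix()
for z in(.078,.086,.05,.058):
  p=M.T@(np.array([*k,z])-c['xyz']);u=p[0]/p[2]*c['fx']+c['cx'];v=p[1]/p[2]*c['fy']+c['cy'];print(z,(u-280+.5)*6,(v-155+.5)*6)
E
```

```text
11.8667 [ 0.57033642 -0.02594904  0.20399293] [ 0.16950974 -1.05456384  0.1194215 ] 0.08769332641799565
0.078 239.88352959598797 159.3063865842605
0.086 239.5841524556887 145.45849803408584
0.05 240.90685445997326 206.64095813140938
0.058 240.61829297880308 193.29335508089486
```

View pics/s2.png

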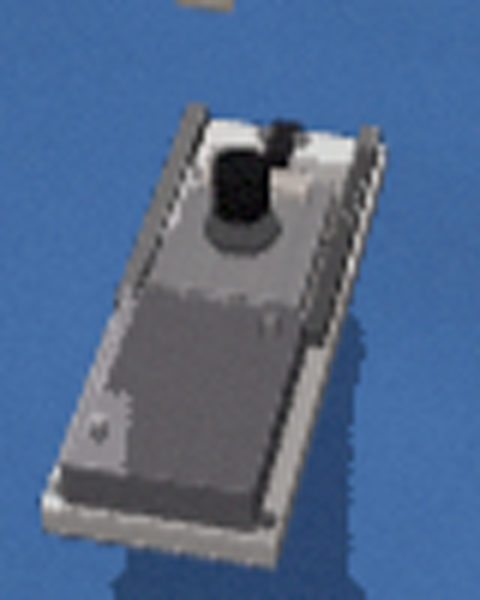

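The knob top is centred at about (240,161), and the predicted row is 159 for fully down and 145 for resting on the plate. The height from collar to knob also matches the start picture, so the knob is down and locked.

```bash
python3 -c "
from station import *
print(job_done())"
```

```text
the job is handed in; nothing more can be done
None
```

The fixture is closed: the carriage went past its catch to the end stop at about 50.5 mm, the knob dropped fully down and locked it, and the job was handed in at about 12 s with the gripper clear of everything.

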